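Free the big stone: left-hand wing nut on the knife sharpener

ROBOT

A 6-joint arm with a two-finger parallel gripper is mounted at the origin on the work surface. World frame = base frame: x ahead of the robot, y to its left, z up, the work surface at z = 0. Lengths are in mm, angles in rad, forces in N, time in s.
With the tool pointing down it reaches from about 325 to 875 mm from the base axis. Payload 4.4 kg.
Tool frame: the origin (TCP) lies on the centre line of the jaws, within the pads' length; the fingertips stand ahead of it and the grasp point (between the pads) lies 6 mm ahead of it (ctrl.tcp_to_tips is the z of the fingertips in the tool frame, in mm); z points along the fingers, y is the direction in which the jaws open and shut (so a half turn about z gives the same grasp; the last joint's range is limited). The gripper opens to 85 mm and grips with 20 to 120 N. Pads are 22 mm wide; open, the fingers measure 114 mm over their backs; the gripper's body (76 mm by 85 mm) begins 54 mm behind the grasp point. The pads swing forward as they close: fully open they stand 13 mm farther back than shut.
Start: joints at [-1.355, 0.207, 1.542, -0, 1.393, -0.15], TCP at [205.663, -536.964, 256.282] pointing down, gripper open.
Joint ranges: [-2.73, 2.73], [-0.86, 2.22], [0.23, 2.46], [-1.11, 4.25], [0.08, 2.63], [-2.82, 2.82]. Speed limits (rad/s): [2.79, 2.79, 3.14, 3.14, 3.14, 3.14].

INTERFACE

Orientations are given as a 3x3 rotation matrix whose columns are the frame's x, y, z axes.
In Python, from plant import ctrl, sensors, optics gives the robot as it stands. Calls block until the motion is done:
- ctrl.move_ptp(position, orientation): joint-space move of the TCP to a pose.
- ctrl.move_l(position, rot=None, vel=150, threshold=None): straight line of the TCP; rot=None keeps the orientation; vel is the mean speed in mm/s. With threshold (N) it stops when the force on the tool has changed by that much, and returns True; else False.
- ctrl.set_joints(angles): joint-space move.
- ctrl.gripper_to(opening, force=None): finger opening in mm; force is the grip in N (None keeps the last); returns when the fingers have stopped.
- ctrl.hold(seconds).
- ctrl.solve_ik(position, orientation): joint angles nearest the present ones, or None.
- sensors.read_state(): the state.
- optics.grab_frame(name): name is "side" or "top" or "wrist"; returns (picture, depth): 480x640x3 uint8, red, green, blue; 480x640 float32, mm along the optical axis (not along the pixel's ray), 0 where there is no reading.
- optics.camera_params(name): a dict with "mtx" (3x3 intrinsics, pixels), "k1" (the pictures are not rectified: a ray, as slopes to the right and down, at radius r is drawn at 1 + k1 r^2 times it, then the intrinsics apply), "R" (3x3) and "t" (3): a world point X has camera coordinates R X + t; the wrist camera has in their place "T_tool_cam" (4x4, takes a point from camera to tool coordinates, whose origin is the TCP and whose axes are the flange's). Camera axes: x right, y down, z forward; pixel columns grow to the right and rows downward; lengths in mm; the calibration is good to about 2 mm. A picture is of the moment at which its call begins: read the wrist's pose just before it. camera_params takes no time and is no camera call.
A pose or a line that the arm cannot do raises ctrl.MotionError and nothing moves.
- ctrl.finish_job(): hands the job in, once; it reports no verdict.
The state is a dict: "t": time; "q": joint angles; "qvel": joint speeds; "tau": joint torques, N m; "eef_pos": TCP position; "eef_rot": TCP orientation; "force": force on the tool from outside, world axes, zero at the start; "wrist_torque": the same for the moment, N m; "grip_width": finger opening in mm.
Only numpy, scipy, OpenCV 4.12 (cv2) and the standard library are available. Lean on these libraries where they do the work, as an engineer would, in place of code of your own. Each camera call takes 0.05 s, during which the arm holds its last target.

TASK

The paper-cutting knives need a new coarse stone: on the sharpener with the LARGE stone, loosen the wing nut on top by at least 60 degrees, and let go of it. That spindle has a left-hand thread, so the nut loosens clockwise seen from above and must not be tightened further; leave the nut of the small-stone sharpener as it is.

Things in the scene. Friction and masses are not known exactly. Their poses are not given: they have to be found in the camera images.
- large_nut_grip (a point): Dark steel wing nut, upright bar 60 x 12 x 28 mm (long, thick, high) on a hub 28 mm across, over the LARGE stone: grey disc, 148 mm across, top 72 mm above the table, on a fixed grey housing 165 x 152 mm. Origin on the nut's axis, mid-bar, 106 mm above the table; bar's lower edge 20 mm above the stone. x along the bar, y across it, z up; turns with the nut. Left or right of the other.
- large_nut (a joint): Angle of the large stone's nut, rad, growing CLOCKWISE seen from above, which loosens it (left-hand thread). Starts tight at 0 to 0.1; stops at -0.5 (tighter) and 2.3. Axis vertical through point large_nut_grip; steady friction 0.12 N m; stays where left; rises 2 mm per 60 degrees. Stone and spindle are locked: only the nut turns.
- small_nut_grip (a point): An identical wing nut on the sharpener with the SMALL stone: disc 92 mm across, top 72 mm above the table, housing 135 x 124 mm. Origin on its axis, mid-bar, 106 mm above the table; x along the bar, z up. To be left alone.
- small_nut (a joint): Angle of the small stone's nut, rad, growing clockwise seen from above; starts at 0 and is to stay there.
There are look-alikes about, which are no part of the job. What is shaped like the part that bears large_nut_grip but orange is not meant.

How it is judged (in metres and radians):
At the end, for the whole second after the job is handed in: The large stone's nut stands loosened, turned clockwise beyond 1.0 rad (57 degrees) on its joint, at rest and released; the small stone's nut is within 10 degrees (0.17 rad) of where it was (value of joint large_nut above 1 rad and velocity of joint large_nut between -0.05 and 0.05 rad/s and value of joint small_nut between -0.17 and 0.17 rad); the robot touches nothing.
It fails at once if the large stone's nut is tightened further (turned counter-clockwise below -0.25 rad) (value of joint large_nut below -0.25 rad).
It fails at once if the small stone's nut is turned by more than 10 degrees (value of joint small_nut above 0.17 rad or value of joint small_nut below -0.17 rad).
It also fails if it takes over 32 s, if anything falls off the work surface, if the arm or the gripper's body presses on something with over 40 N, if the wrist force passes 120 N, or if a joint passes its speed limit or range.

## Working session

There is one attempt and no reset: what is moved stays moved. The work goes in short steps, each a Python script; the robot and the scene stay as the last script left them, time stands still between calls to the robot, and variables do not carry over. Pictures are saved under pics/ and viewed, and the job is handed in when it is done.

```bash
mkdir -p pics; ls; python3 - <<'E'
from plant import ctrl,sensors,optics
import cv2,numpy as np
for n in ("top","side"):
    p,d=optics.grab_frame(n); cv2.imwrite(f"pics/{n}0.png",p[:,:,::-1]); np.savez(f"pics/{n}0.npz",p=p,d=d)
    print(n,optics.camera_params(n))
print(optics.camera_params("wrist"),ctrl.tcp_to_tips)
print(sensors.read_state()['t'])
E
```

```text
pics
top {'mtx': array([[436.59987534,   0.        , 318.91893677],
       [  0.        , 436.59987534, 239.80743008],
       [  0.        ,   0.        ,   1.        ]]), 'k1': -0.08679974625921033, 'R': array([[ 6.58944790e-04, -9.99508462e-01, -3.13432678e-02],
       [-9.95109584e-01,  2.44052921e-03, -9.87469430e-02],
       [ 9.87748993e-02,  3.12550550e-02, -9.94618842e-01]]), 't': array([ 17.92307446, 491.75733737, 855.51620172])}
side {'mtx': array([[576.04187114,   0.        , 318.62126274],
       [  0.        , 576.04187114, 235.13639475],
       [  0.        ,   0.        ,   1.        ]]), 'k1': 0.012934696415929064, 'R': array([[-0.8214116 , -0.57019915,  0.01248623],
       [-0.39529584,  0.5533969 , -0.73313919],
       [ 0.4111255 , -0.6071448 , -0.67996399]]), 't': array([381.61127976, 265.91323525, 725.682964  ])}
{'mtx': array([[416.67286831,   0.        , 316.43168323],
       [  0.        , 416.67286831, 234.69730904],
       [  0.        ,   0.        ,   1.        ]]), 'k1': -0.07260220133008524, 'T_tool_cam': array([[-5.84642955e-04, -9.51100463e-01, -3.08881153e-01,
         7.92488336e+01],
       [ 9.99999473e-01, -2.95504195e-04, -9.82864985e-04,
        -2.33532967e-01],
       [ 8.43527666e-04, -3.08881565e-01,  9.51100135e-01,
        -1.17885431e+02],
       [ 0.00000000e+00,  0.00000000e+00,  0.00000000e+00,
         1.00000000e+00]])} 25.0
0.1
```

View pics/top0.png

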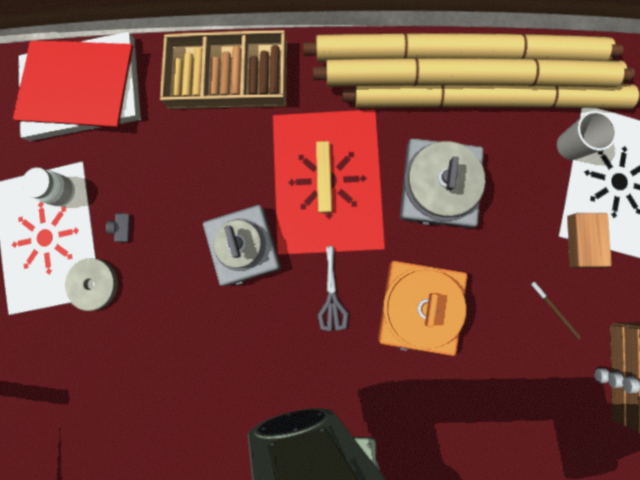

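View pics/side0.png

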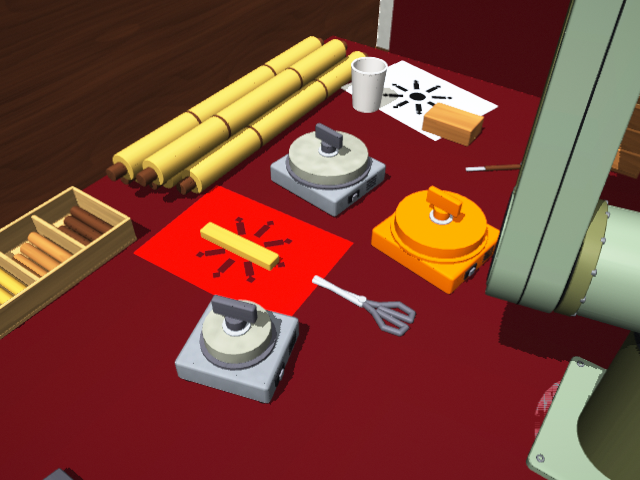

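The large grey stone is in the top view at about (445,178), with its nut bar at (452,174). The small one is at (237,242). The orange look-alike is at (430,308). I'll locate the bar from the depth image.

```bash
cat > h.py <<'E'
import numpy as np,cv2
from plant import optics
def rays(n,shape=(480,640)):
    c=optics.camera_params(n); v,u=np.mgrid[:480,:640].astype(float)
    pts=np.stack([u,v],-1).reshape(-1,1,2)
    x=cv2.undistortPoints(pts,c['mtx'],np.array([c['k1'],0,0,0.])).reshape(480,640,2)
    return np.dstack([x,np.ones((480,640))]),c
def world(n,d,eef=None):
    r,c=rays(n); X=r*d[...,None]
    if n=='wrist':
        T=c['T_tool_cam']; Xt=X@T[:3,:3].T+T[:3,3]
        W=Xt@eef[1].T+eef[0]
    else: W=(X-c['t'])@c['R']
    W[d<=0]=np.nan
    return W
def bar(W,c0,rad=60,zl=100,zh=126):
    m=(W[...,2]>zl)&(W[...,2]<zh)&(np.hypot(W[...,0]-c0[0],W[...,1]-c0[1])<rad)
    P=W[m][:,:2].astype(np.float32); z=W[m][:,2]
    return m,P,z
E
python3 - <<'E'
from h import *
for n,px in (("top",[(452,174),(235,242),(434,308)]),("side",[(330,135),(233,308),(444,200)])):
    f=np.load(f"pics/{n}0.npz"); W=world(n,f['d'])
    for u,v in px:
        print(n,W[v,u])
        m,P,z=bar(W,W[v,u,:2],50)
        r=cv2.minAreaRect(P); b=cv2.fitLine(P,cv2.DIST_L2,0,.01,.01).ravel()
        print(len(P),P.mean(0),r,b[:2],np.degrees(np.arctan2(b[1],b[0])),np.percentile(z,[5,50,95]))
E
```

```text
top [ 601.86232356 -227.82276975  122.0374979 ]
290 [ 605.5011  -229.92638] ((607.2413940429688, -231.41207885742188), (12.900094985961914, 60.59049606323242), 80.32669067382812) [ 0.9857968  -0.16794224] -9.668198 [103.38858699 118.53642513 121.1512614 ]
top [479.1153518  167.67415062 115.4220237 ]
271 [480.6516  172.48305] ((481.4626159667969, 174.05892944335938), (60.05701446533203, 12.731206893920898), 16.774446487426758) [0.9583603  0.28556168] 16.592424 [104.50778021 118.94578902 122.20001971]
top [ 360.28160958 -190.49747986  114.57085498]
250 [ 356.52527 -186.28427] ((356.34716796875, -187.53073120117188), (11.983903884887695, 60.509212493896484), 79.26724243164062) [ 0.98472834 -0.17409782] -10.02616 [103.73622341 114.58010227 117.49717445]
side [ 598.4032813  -226.00533429  113.93170512]
347 [ 603.2297 -228.3493] ((605.43115234375, -231.0182647705078), (14.284737586975098, 60.65494155883789), 80.72171020507812) [ 0.99168724 -0.1286718 ] -7.392847 [101.3210608  113.17523211 120.06284483]
side [475.64442357 178.20801272 113.91472333]
712 [475.78302 176.43083] ((477.8097839355469, 173.83226013183594), (59.82707595825195, 14.706977844238281), 16.965242385864258) [0.95217454 0.30555466] 17.791534 [101.72502512 116.19142468 120.20628979]
side [ 352.50478325 -181.48868361  110.92328156]
432 [ 353.83066 -184.78578] ((355.0491943359375, -187.14898681640625), (14.504015922546387, 59.84403610229492), 80.970703125) [ 0.9879373  -0.15485449] -8.908359 [101.12030195 111.95350763 116.68610181]
```

```bash
cat >> h.py <<'E'
def Rdown(a): # tool x axis at yaw a (rad), z down
    x=np.array([np.cos(a),np.sin(a),0]); z=np.array([0,0,-1.]); return np.column_stack([x,np.cross(z,x),z])
E
python3 - <<'E'
from h import *
from plant import ctrl,sensors
C=np.array([606,-231.]); b=np.radians(-9.4)
s0=sensors.read_state(); print(s0['eef_rot'].round(2) if hasattr(s0['eef_rot'],'round') else s0['eef_rot'])
for k in (0,np.pi):
    for da in (0,-40,-80,-90):
        q=ctrl.solve_ik([*C,120],Rdown(b+k+np.radians(da))); print(k,da,None if q is None else np.round(q,2))
E
```

```text
[[ 0.93  0.36 -0.  ]
 [ 0.36 -0.93  0.  ]
 [ 0.   -0.   -1.  ]]
0 0 [-0.5   0.49  1.46 -0.    1.19  1.24]
0 -40 [-0.5   0.49  1.46 -0.    1.19  1.94]
0 -80 [-0.5   0.49  1.46 -0.    1.19  2.63]
0 -90 [-0.5   0.49  1.46 -0.    1.19  2.81]
3.141592653589793 0 [-0.5   0.49  1.46 -0.    1.19 -1.9 ]
3.141592653589793 -40 [-0.5   0.49  1.46 -0.    1.19 -1.21]
3.141592653589793 -80 [-0.5   0.49  1.46 -0.    1.19 -0.51]
3.141592653589793 -90 [-0.5   0.49  1.46 -0.    1.19 -0.33]
```

```bash
python3 - <<'E'
from h import *
from plant import ctrl,sensors
C=np.array([606,-231.]); b=np.radians(-9.4)+np.pi
ctrl.move_ptp([*C,270],Rdown(b))
s=sensors.read_state(); p,d=optics.grab_frame("wrist"); cv2.imwrite("pics/w1.png",p[:,:,::-1])
W=world("wrist",d,(np.array(s['eef_pos']),np.array(s['eef_rot'])))
m,P,z=bar(W,C,50)
print(len(P),cv2.minAreaRect(P),np.percentile(z,[5,50,95]))
m,P,z=bar(W,C,50,115); print(len(P),cv2.minAreaRect(P))
m,P,z=bar(W,C,120,64,80); print('stone',cv2.minEnclosingCircle(P),np.percentile(z,[5,50,95]))
print(s['t'],s['eef_pos'],s['q'])
E
```

```text
1544 ((606.8919677734375, -233.0055694580078), (11.785107612609863, 59.78574752807617), 80.5108413696289) [116.74466429 119.84458594 121.12860265]
1474 ((606.9269409179688, -233.02468872070312), (11.547605514526367, 59.72533416748047), 80.77360534667969)
stone ((607.6152954101562, -232.6964569091797), 74.24880981445312) [71.01630427 72.22061346 73.5432467 ]
1.9333 [ 605.60006588 -231.79396573  269.89825564] [-4.98694294e-01  3.51567454e-01  1.33045228e+00 -4.05641700e-04
  1.45975077e+00 -1.90392784e+00]
```

View pics/w1.png

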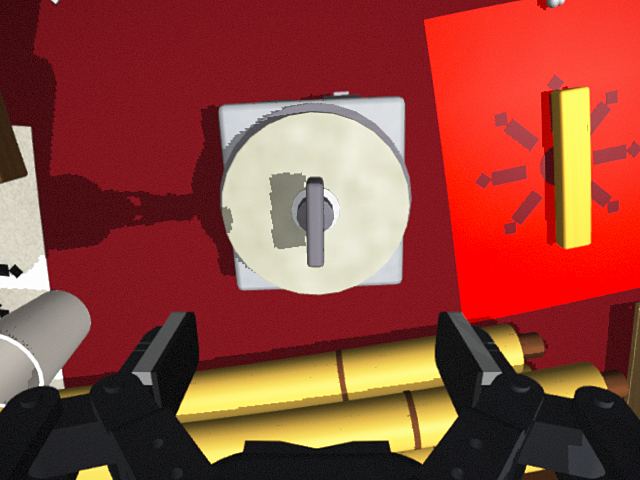

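The wrist view shows the stone circle at about (315,203), with the bar upright in the picture at (315,222) and parallel to the jaw pads. The fitted stone diameter is 148.5 mm, so this is the large one. I'll use (606.8,-232.5) as the axis, then descend and grip.

```bash
python3 - <<'E'
from h import *
from plant import ctrl,sensors
C=np.array([606.8,-232.5]); b=np.radians(-9.4)+np.pi
ctrl.gripper_to(60,40)
print('hit',ctrl.move_l([*C,121],Rdown(b),vel=120,threshold=15))
ctrl.gripper_to(0,50)
s=sensors.read_state(); print(s['t'],s['eef_pos'],s['grip_width'],s['force'],s['wrist_torque'])
p,d=optics.grab_frame("wrist"); cv2.imwrite("pics/w2.png",p[:,:,::-1])
E
```

```text
hit False
4.2417 [ 606.91024954 -233.00804512  121.56112821] 10.91329109489873 [-1.28525434 -1.55335802  2.27694578] [-0.1496321   0.17641995  0.12416285]
```

View pics/w2.png

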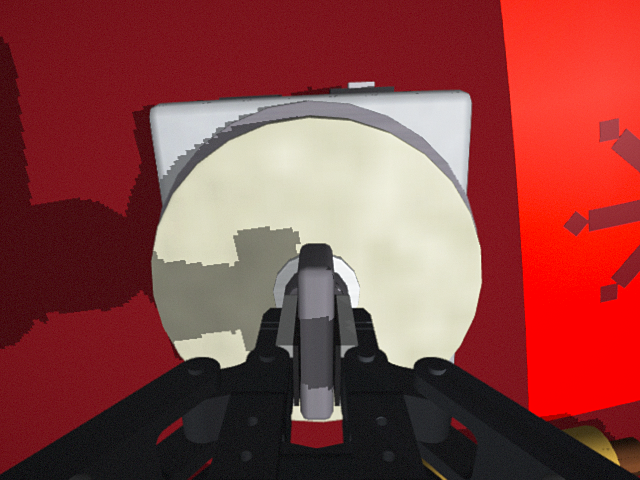

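The jaws are closed on the bar, which is centred between the pads at about (317,340), and the grip width is 11 mm. I'll turn clockwise in steps.

```bash
python3 - <<'E'
from h import *
from plant import ctrl,sensors
C=np.array([606.8,-232.5]); b=np.radians(-9.4)+np.pi
for a in (15,30,45,60,72,84):
    q=ctrl.solve_ik([*C,121+a/30],Rdown(b-np.radians(a))); ctrl.set_joints(q)
    s=sensors.read_state(); R=np.array(s['eef_rot']); print(a,round(s['t'],2),np.degrees(np.arctan2(R[1,0],R[0,0])).round(1),round(s['grip_width'],1),np.round(s['force'],1),np.round(s['wrist_torque'],2))
E
```

```text
15 4.65 155.7 10.9 [-1.2 -0.5  4.3] [-0.21  0.12 -0.12]
30 5.01 140.8 10.9 [-0.  -1.2  4.1] [-0.08  0.14 -0.08]
45 5.37 125.9 10.9 [-1.1  0.4  4.3] [-0.1   0.04 -0.13]
60 5.72 110.9 11.0 [0.3 0.4 5.5] [-0.05 -0.16 -0.07]
72 6.04 98.9 11.1 [1.8 0.2 5.9] [-0.04 -0.37 -0.05]
84 6.36 86.9 11.1 [3.4 0.7 4.5] [-0.08 -0.64 -0.12]
```

```bash
python3 - <<'E'
from h import *
from plant import ctrl,sensors
C=np.array([606.8,-232.5]); a=np.radians(-9.4-84)+np.pi
ctrl.hold(0.2); ctrl.gripper_to(60)
ctrl.move_l([*C,270],Rdown(a),vel=120); ctrl.hold(0.3)
s=sensors.read_state(); p,d=optics.grab_frame("wrist"); cv2.imwrite("pics/w3.png",p[:,:,::-1])
W=world("wrist",d,(np.array(s['eef_pos']),np.array(s['eef_rot'])))
m,P,z=bar(W,C,50,112,128); print(len(P),cv2.minAreaRect(P),np.percentile(z,[5,50,95]))
bl=cv2.fitLine(P,cv2.DIST_L2,0,.01,.01).ravel(); print(np.degrees(np.arctan2(bl[1],bl[0])))
print(s['t'],s['force'],s['grip_width'])
p,d=optics.grab_frame("top"); cv2.imwrite("pics/top3.png",p[:,:,::-1])
W=world("top",d); m,P,z=bar(W,(481,174),50); bl=cv2.fitLine(P,cv2.DIST_L2,0,.01,.01).ravel(); print('small',np.degrees(np.arctan2(bl[1],bl[0])))
E
```

```text
1567 ((607.5228881835938, -232.31240844726562), (59.495147705078125, 11.964027404785156), 86.86933898925781) [119.94809817 122.65511941 123.90594231]
86.8739
8.75 [-0.29143197 -0.17858102  0.47224467] 60.20160356794768
small 16.901909
```

View pics/w3.png

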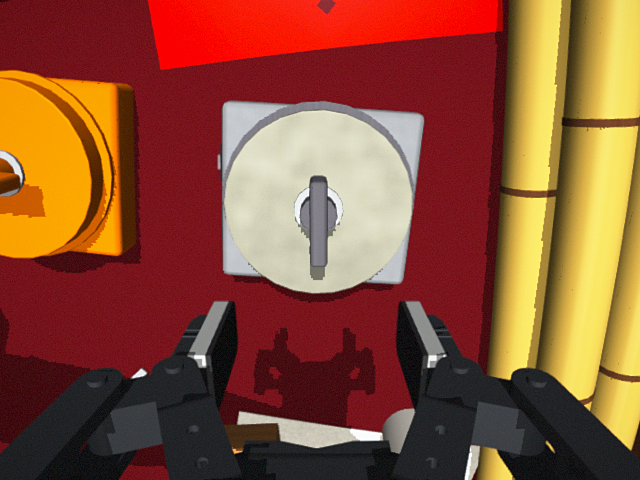

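The bar (318,222) now stands at 86.9° (the same as −93.1°), up from about −9.4°. That is roughly 84° clockwise, and it has risen about 2.8 mm, which matches. It is clear of the open jaws.

```bash
python3 -c "
from plant import ctrl
ctrl.finish_job()"
```

```text
the job is handed in; nothing more can be done
```

I loosened the large stone's wing nut about 84° clockwise, let go of it and handed the job in. I moved the arm up clear before handing in, at about 8.8 s of the 32 s allowed.

- **Right sharpener:** the stone I worked on measured 148.5 mm across in the wrist camera.
- **Large nut:** the bar went from about −9.4° to −93.1°. It also rose about 2.8 mm, which matches the thread.
- **Small nut:** the bar reads 16.9°, against 16.6° (top camera) and 17.8° (side camera) at the start, so it did not move.
- **Arm:** the jaws were open to 60 mm, and the force on the tool was under 1 N.

No check failed or disagreed beyond the 1–2 mm expected from the calibration. The hand-in gives no verdict.

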